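Seat the mirror plate on its spring-loaded three-ball mount

TASK

Pick up the mirror plate by its black grip and put it on the three-ball mount of the optical test stand, mirror facing the white sensor head. Push it down gently past the two spring rollers, keeping it level, and keep hold as the springs pull it home: ease it onto all three balls without pressing hard or letting it slam. Then let go, and leave everything else on the bench where it is.

Things in the scene. Friction and masses are not known exactly. Their poses are not given: they have to be found in the camera images.
- plate: Loose mirror plate, 84 (x) x 88 (y) x 12 mm thick, about 0.3 kg. Origin: centre of its underside, z up. Along y = +38 and -38 mm run steel edge rods of 12 mm diameter, axis 6 mm above the underside, parallel to x. Underside: three radial V-grooves (45 degree flanks, 7 mm deep, 14 mm wide at the mouth) at 180, +60 and -60 degrees from x. It starts on the grey rest pad.
- mirror (a point): Centre of the mirror's face on the plate, 40 mm in +x and 27 mm above the plate's origin; the mirror is 50 mm wide, faces the plate's +x, and its top is 42 mm above the underside.
- grip_top (a point): Centre of the top face of the plate's black grip bar: 40 mm long (x), 14 mm wide (y), standing in the plate's centre from 12 to 52 mm above the underside. Pinch it across y, 8 mm or so below its top.
- pad: Grey rest pad fixed on the table, 130 x 120 x 10 mm, origin at its underside centre; the plate starts on it.
- stand: Fixed test stand, foot 130 x 144 mm. Origin: on the table under the mount's centre; z up; x points to the sensor head. Seated, the plate's origin is above this origin, its x along this x. A silver ring plate (96 x 128 mm) carries three 12 mm balls, 28 mm from the centre at 180, +60, -60 degrees. The last user set its height anywhere in a 20 mm range; that is not measured. It stays put under load.
- sensor_head (a point): Centre of the top of the stand's white sensor head, 125 mm above the table, 120 mm in +x from the mount's centre, 50 (x) x 54 (y) mm; the mirror must face it.
- seat_low (a point): Where the seated plate's origin is at the lowest ring setting, 53.5 mm above the table (73.5 mm at the highest). The mount is delicate: feel for the balls (the pull on the hand turns back into a push), do not drive to a height. Seated, the springs alone make about 28 N of contact in all; more than 55 N (a hand push of over 15 N), or moving over 0.12 m/s in the mount, spoils it.
- perch_low (a point): Where the plate's origin is, at the lowest ring setting (67 mm high; 87 at the highest), when its rods first rest on two brass rollers, 10 mm thick, at y = +46 and -46 mm. It takes 6 to 14 N to push on: the rollers spring apart (1 N/mm, 6 N preload each), 7 mm lower they pass the rods and pull the plate down the last 6 mm, with up to 10 N. Blue housings behind (y to 66 mm) end 17 mm above seat.
- meter: Bystander: red hand meter, 130 x 70 x 35 mm, origin at its underside centre.
- cell: Bystander: teal battery cell standing upright, diameter 18 mm, 50 mm tall, origin at its underside centre.
- adapter: Bystander: white plug adapter, 60 x 45 x 30 mm, origin at its underside centre.
- driver: Bystander: orange screwdriver lying flat.
- jar: Bystander: small jar, diameter 44 mm, 50 mm tall, origin at its underside centre.
- dummy_syringe: Bystander: yellow dummy syringe lying flat, 80 x 22 mm.
- mug: Bystander: white mug, diameter 76 mm, 90 mm tall, origin at its underside centre.
Mind the look-alikes: they are no part of the job. What is shaped like the plate but blue is not meant.

How it is judged:
On the way:
1. the plate is lifted off its pad and brought above the stand (z of plate in the frame of stand above 0.064 m and horizontal distance between plate and stand below 0.02 m), for 0.1 s.
At the end, for the whole second after the job is handed in: The plate sits on the three balls, held down by the springs (contact force with the stand above 18 N, hands off): centred on the stand within 4 mm, level within 0.035 rad, its x axis along the stand's within 0.05 rad with the mirror towards the sensor head, at rest (horizontal distance between plate and stand below 0.004 m and contact force between plate and stand above 18 N and z of plate in the frame of stand above 0.05 m and angle between plate's own z axis and vertical below 0.035 rad and angle between the x axis of plate and the x axis of stand, either way round below 0.05 rad and x of mirror in the frame of stand above 0.02 m and linear speed of plate below 0.01 m/s); the robot touches nothing.
It fails at once if more than 55 N of contact force in all between the plate and the stand (pressed too hard or slammed) (contact force between plate and stand above 55 N).
It fails at once if the plate slams: it moves faster than 0.12 m/s while touching the mount (contact force between plate and stand above 5 N and linear speed of plate above 0.12 m/s).
It fails at once if a bystander is moved by more than 25 mm (distance of any of meter, cell, adapter, driver, jar, dummy_syringe, mug from where it was at the start of the episode above 0.025 m).
It also fails if it takes over 58 s, if anything falls off the work surface, if the arm or the gripper's body presses on something with over 40 N, if the wrist force passes 120 N, or if a joint passes its speed limit or range.

ROBOT

A 6-joint arm with a two-finger parallel gripper is mounted at the origin on the work surface. World frame = base frame: x ahead of the robot, y to its left, z up, the work surface at z = 0. Lengths are in m, angles in rad, forces in N, time in s.
With the tool pointing down it reaches from about 0.3 to 0.775 m from the base axis. Payload 14.6 kg.
Tool frame: the origin (TCP) lies at the very end of the fingers, on their centre line; the grasp point (between the pads) lies 19 mm behind it; z points along the fingers, y is the line along which they close (so a half turn about z gives the same grasp; the last joint's range is limited). The gripper opens to 94 mm and grips with 3 to 60 N. Pads are 16 mm wide; open, the fingers measure 119 mm over their backs; the gripper's body (75 mm by 177 mm) begins 78 mm behind the grasp point.
Start: joints at [1.158, 0.3, 1.521, -0, 1.321, -0.067], TCP at [0.186, 0.517, 0.17] pointing down, gripper open.
Joint ranges: [-3.03, 3.03], [-0.79, 2.21], [0.23, 2.52], [-1.04, 4.18], [0, 3.07], [-2.55, 2.55]. Speed limits (rad/s): [2.22, 2.22, 2.57, 3.14, 3.14, 3.14].

INTERFACE

Orientations are given as [roll, pitch, yaw] about the fixed x, y, z axes, in that order (R = Rz(yaw) Ry(pitch) Rx(roll)).
In Python, from station import ctrl gives the robot as it stands.
- The arm moves only by the shell command python3 -m pendant 'ROWS' [OPENING] [FORCE]. ROWS is JSON, a list of rows, each a list of 2 entries, a list of its own where there are three numbers: the shift along the world's x, y, z in cm, then the turn about the world's z in rad. A call has 1 to 20 rows; each row shifts and turns the commanded pose from where the row before left it; what a row does not reach is not made up. A row lasts 1/12 s, in which the tool goes at most 41.7 mm and 7.16 degrees, less where a joint would pass 70% of its speed; a pose out of reach is approached as far as the arm can. A call is refused whole if a number of a shift passes 4.17 or a number of a turn 0.125, either way. A call with a gripper value outside its range is refused whole. OPENING is the opening, from 0 (shut) to 1 (fully open), set as the call begins (- or left out, the last holds). The fingers move at their own pace and stop on an object; FORCE is the grip in N (left out, the last holds). Time passes only in rows, so rows that do not move let the fingers close. It gives the time, the measured TCP pose, the force, the opening and the grip force at its end, in the units of the state.
- ctrl.get_obs(): the state, without advancing time (a new reading comes with each control period).
- ctrl.camera(name): name is "side" or "top" or "wrist"; returns a dict with "color" (420x560x3 uint8, red, green, blue), "intrinsics" (3x3 intrinsics, pixels), "k1" (the pictures are not rectified: a ray, as slopes to the right and down, at radius r is drawn at 1 + k1 r^2 times it, then the intrinsics apply), "camera_from_world" (4x4, takes a point from world to camera coordinates). Camera axes: x right, y down, z forward; pixel columns grow to the right and rows downward; lengths in m; the calibration is good to about 2 mm. A picture is of the moment at which its call begins. There is no depth.
- ctrl.hand_in(): hands the job in; it is judged then, once.
The state is a dict: "time_s": time; "qpos": joint angles; "joint_vel": joint speeds; "tau": joint torques, N m; "ee_pos": TCP position; "eef_rot": TCP orientation; "force": force on the tool from outside, world axes, zero at the start; "moment": the same for the moment, N m; "grip_width": finger opening in m; "grip_force": force on a finger pad.
Only numpy, scipy, OpenCV 4.12 (cv2) and the standard library are available. Lean on these libraries where they do the work, as an engineer would, in place of code of your own. Each camera call takes 0.05 s, during which the arm holds its last target. There are 200 camera calls.

## Working session

There is one attempt and no reset: what is moved stays moved. The work goes in short steps, Python scripts to look and compute and a shell command to move; the robot and the scene stay as the last step left them, time stands still between calls to the robot, and variables do not carry over. Pictures are saved under pics/ and viewed, at most 10 in all, crops included, and the job is handed in when it is done.

```bash
mkdir -p pics; ls; cat > h.py <<'E'
import numpy as np, cv2
from station import ctrl
def ray(cam,u,v):
    K=np.array(cam["intrinsics"]);T=np.array(cam["camera_from_world"])
    d=np.array([(u-K[0,2])/K[0,0],(v-K[1,2])/K[1,1]]);s=d.copy()
    for _ in range(30): s=d/(1+cam["k1"]*(s@s))
    R=T[:3,:3];return -R.T@T[:3,3], R.T@np.array([s[0],s[1],1])
def onz(cam,u,v,z):
    o,d=ray(cam,u,v);return o+d*(z-o[2])/d[2]
def proj(cam,p):
    K=np.array(cam["intrinsics"]);T=np.array(cam["camera_from_world"])
    q=T[:3,:3]@np.array(p)+T[:3,3];s=q[:2]/q[2];s=s*(1+cam["k1"]*(s@s))
    return K[:2,:2]@s+K[:2,2]
def save(n,c): cv2.imwrite(f"pics/{n}.png",c[:,:,::-1])
E
python3 - <<'E'
from h import *
import pickle
cs={n:ctrl.camera(n) for n in("top","side","wrist")}
pickle.dump(cs,open("c0.pkl","wb"))
for n in cs:
    save(n+"0",cs[n]["color"]);o,d=ray(cs[n],280,210);print(n,o.round(3),(d/np.linalg.norm(d)).round(2))
print(ctrl.get_obs())
E
```

```text
pics
top [0.362 0.025 1.528] [ 0.09 -0.03 -1.  ]
side [ 0.111 -0.962  0.684] [ 0.31  0.81 -0.5 ]
wrist [0.11  0.545 0.384] [ 0.25 -0.09 -0.96]
{'time_s': 0.15, 'qpos': array([ 1.15840960e+00,  3.00390224e-01,  1.52141471e+00, -6.46955015e-06,
        1.32065574e+00, -6.66184216e-02]), 'joint_vel': array([ 0.00251554, -0.00072782, -0.00133313, -0.00151982,  0.00110856,
       -0.00050794]), 'tau': array([-1.17102868e-04, -5.31963587e+01, -3.52819884e+01,  7.08384602e-02,
        2.35567905e-02, -9.01220005e-05]), 'ee_pos': array([0.1863351 , 0.51724954, 0.16920108]), 'eef_rot': array([-3.14072614e+00, -5.15303917e-05,  2.79582593e+00]), 'force': array([ 0.18303639, -0.2626875 ,  0.58068723]), 'moment': array([ 0.01488659,  0.02564436, -0.02266037]), 'grip_force': 0.0, 'grip_width': 0.09374945493043914}
```

View pics/top0.png

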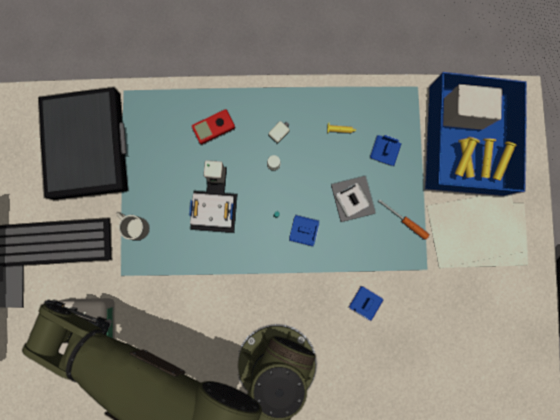

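View pics/side0.png

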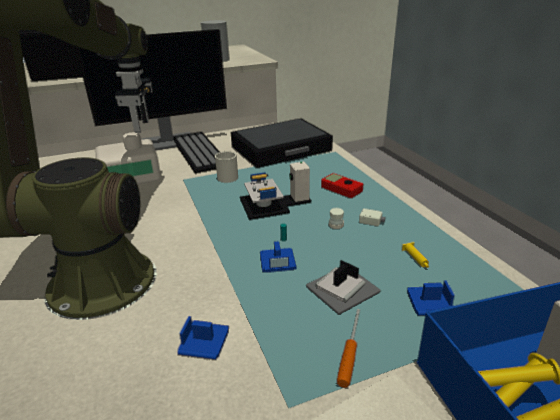

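The real plate is the silver one on the grey pad, top (353,198), side (343,282). The look-alikes are the blue plates at top (386,149), (305,231) and (367,302). The stand is at top (213,210), with its head at (214,170). Next is one close crop of the plate and the stand.

```bash
python3 - <<'E'
from h import *
import pickle
cs=pickle.load(open("c0.pkl","rb"));t=cs["top"];s=cs["side"]["color"]
f=lambda im,u,v,w,h:cv2.resize(im[v:v+h,u:u+w],(400,300),interpolation=cv2.INTER_CUBIC)
a=np.vstack([np.hstack([f(t["color"],313,168,80,60),f(t["color"],173,155,80,60)]),np.hstack([f(s,300,250,88,66),f(s,230,155,88,66)])])
save("crop0",a)
for n,u,v,z in[("grip",353,198,.06),("plate",353,198,.02),("standmid",213,211,.06),("head",214,166,.125)]:print(n,onz(t,u,v,z).round(3))
E
```

```text
grip [ 0.522 -0.254  0.06 ]
plate [ 0.526 -0.261  0.02 ]
standmid [0.489 0.188 0.06 ]
head [0.62  0.177 0.125]
```

View pics/crop0.png

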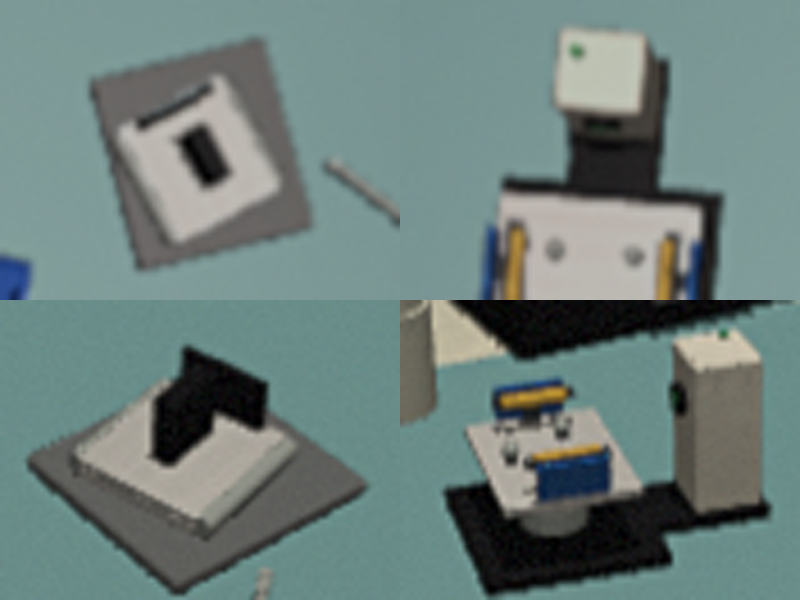

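The silver plate on the pad is confirmed: mirror bar at crop (175,105), grip at (203,155), so plate +x points up-left (yaw about 0.5). The stand's head is up in the image (yaw about -0.05). I'll fly over the stand for a close look first.

```bash
python3 -m pendant '[[[1.4,-1.4,1.0],-0.12],[[1.4,-1.6,1.0],-0.125],[[1.4,-1.6,1.0],-0.125],[[1.4,-1.6,1.0],-0.125],[[1.4,-1.6,1.0],-0.125],[[1.4,-1.6,1.0],-0.125],[[1.4,-1.6,1.0],-0.125],[[1.4,-1.6,1.0],-0.125],[[1.4,-1.6,1.0],-0.125],[[1.4,-1.6,1.0],-0.125],[[1.4,-1.6,1.0],-0.125],[[1.4,-1.6,1.0],-0.125],[[1.4,-1.6,0],-0.125],[[1.4,-1.6,0],-0.125],[[1.4,-1.6,0],-0.125],[[1.4,-1.6,0],-0.125],[[1.4,-1.6,0],-0.125],[[1.4,-1.6,0],-0.125],[[1.2,-1.6,0],-0.125],[[0,0,0],0]]' && python3 - <<'E'
from h import *
import pickle
print(ctrl.get_obs()["ee_pos"])
c=ctrl.camera("wrist");pickle.dump(c,open("cs.pkl","wb"));save("stand",c["color"])
E
```

```text
time_s: 1.82
ee_pos: [0.4518, 0.2133, 0.2892]
eef_rot: [3.141, 0.001, 0.416]
force: [-0.1, -0.3, -0.4]
grip_width: 0.0941
grip_force: 0.0
[0.45177221 0.21326347 0.28918068]
```

View pics/stand.png

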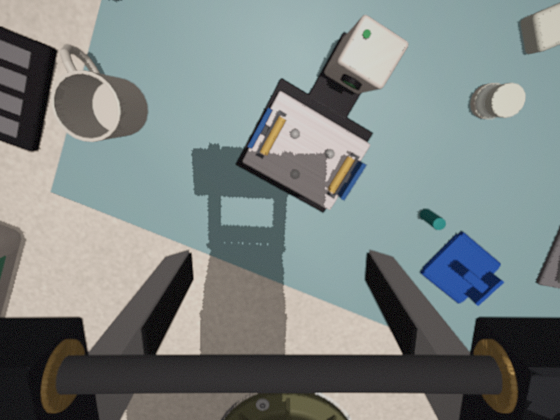

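The wrist view shows the stand's three balls at (295,133), (329,154) and (295,174), the rollers at (272,133) and (343,174), and the head top around (372,52). I'll go closer and align the yaw.

```bash
python3 -m pendant '[[[0.5,-0.4,-1.2],-0.08],[[0.5,-0.4,-1.2],-0.08],[[0.5,-0.4,-1.2],-0.08],[[0.5,-0.4,-1.2],-0.08],[[0.5,-0.4,-1.2],-0.08],[[0.5,-0.4,-1.2],-0.05],[[0.5,0,-1.2],0],[[0.5,0,-1.2],0],[[0,0,0],0],[[0,0,0],0]]' && python3 - <<'E'
from h import *
import pickle
c=ctrl.camera("wrist");pickle.dump(c,open("cs2.pkl","wb"));save("stand2",c["color"])
E
```

```text
time_s: 2.7
ee_pos: [0.4901, 0.1918, 0.1932]
eef_rot: [3.141, 0.001, -0.022]
force: [0.4, 0.6, 0.1]
grip_width: 0.0939
grip_force: 0.0
```

View pics/stand2.png

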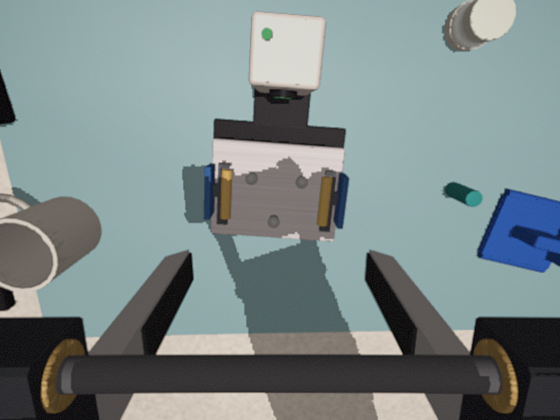

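Closer view: balls at (252,178), (302,182) and (274,221), rollers at (225,195) and (326,201), head top (287,48).

```bash
python3 - <<'E'
from h import *
import pickle
from scipy.optimize import least_squares
A=pickle.load(open("cs.pkl","rb"));B=pickle.load(open("cs2.pkl","rb"))
# order +60(left),-60(right),180
P={0:(A,[(295,133),(329,154),(295,174)],5),1:(B,[(252,178),(302,182),(274,221)],8)}
obs=[]
for k,(c,pts,r) in P.items():
    g=cv2.cvtColor(c["color"],cv2.COLOR_RGB2GRAY).astype(float)
    for u,v in pts:
        w=g[v-r:v+r+1,u-r:u+r+1];m=np.clip(np.median(w)-15-w,0,40);yy,xx=np.mgrid[-r:r+1,-r:r+1]
        q=(u+(m*xx).sum()/m.sum(),v+(m*yy).sum()/m.sum());obs.append((c,q,k));print(np.round(q,1))
ang=np.radians([60,-60,180])
def f(p,which):
    out=[]
    for i,(c,q,k) in enumerate(obs):
        if k in which:
            a=ang[i%3]+p[2];out+=list(proj(c,[p[0]+.028*np.cos(a),p[1]+.028*np.sin(a),p[3]])-q)
    return out
for w in([0],[1],[0,1]):
    r=least_squares(f,[.49,.19,-.05,.06],args=(w,),x_scale=[.01,.01,.1,.01]);print(w,r.x.round(4),np.round(r.fun,1))
for c in(A,B):
    hsv=cv2.cvtColor(c["color"],cv2.COLOR_RGB2HSV)
    m=((hsv[...,1]<40)&(hsv[...,2]>190)).astype(np.uint8)
    cs,_=cv2.findContours(m,cv2.RETR_EXTERNAL,cv2.CHAIN_APPROX_NONE)
    for k in cs:
        if 400<cv2.contourArea(k)<9000:
            (u,v),s,a=cv2.minAreaRect(k);print("head?",round(u),round(v),np.round(s),onz(c,u,v,.125).round(4))
    m=cv2.inRange(hsv,(12,110,80),(30,255,255));cs,_=cv2.findContours(m,cv2.RETR_EXTERNAL,cv2.CHAIN_APPROX_NONE)
    for k in cs:
        if cv2.contourArea(k)>60:
            (u,v),s,a=cv2.minAreaRect(k);print("roller",round(u,1),round(v,1),np.round(s),[onz(c,u,v,z).round(4) for z in(.075,.085,.095)])
E
```

```text
[292.5 133.3]
[325.7 154.6]
[nan nan]
[251.9 178.2]
[300.3 181.7]
[273.4 218.4]<stdin>:12: RuntimeWarning: invalid value encountered in scalar divide
Traceback (most recent call last):
ValueError: Residuals are not finite in the initial point.
```

```bash
python3 - <<'E'
from h import *
import pickle
A=pickle.load(open("cs.pkl","rb"))["color"];B=pickle.load(open("cs2.pkl","rb"))["color"]
# 5x; left A origin (272,110) 80x90 ; right B origin (236,155) 80x90
f=lambda i,u,v:cv2.resize(cv2.convertScaleAbs(i[v:v+90,u:u+80],alpha=1.4),(400,450),interpolation=cv2.INTER_CUBIC)
save("balls",np.hstack([f(A,272,110),f(B,236,155)]))
E
```

```text
(no output)
```

View pics/balls.png

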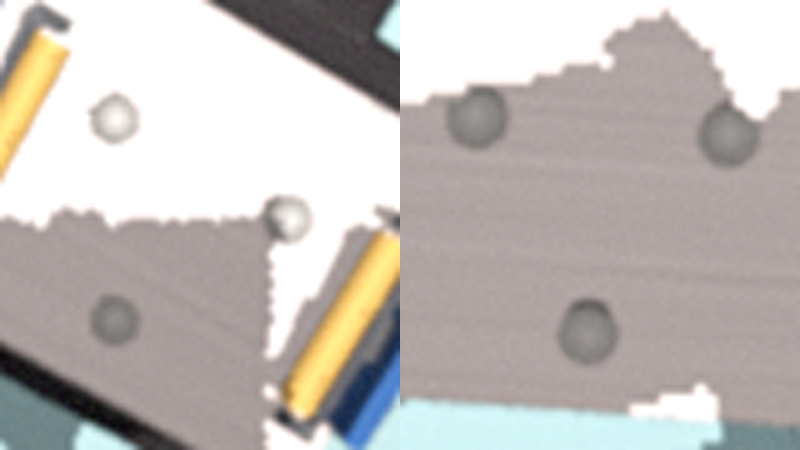

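Crop readings: A balls (115,119), (288,219), (115,320); B balls (478,117), (729,133), (588,331).

```bash
python3 - <<'E'
from h import *
import pickle
from scipy.optimize import least_squares
A=pickle.load(open("cs.pkl","rb"));B=pickle.load(open("cs2.pkl","rb"))
obs=[(A,q,0) for q in[(294.6,133.4),(329.2,153.4),(294.6,173.6)]]+[(B,q,1) for q in[(251.2,178.0),(301.4,181.2),(273.2,220.8)]]
ang=np.radians([60,-60,180])
def f(p,which):
    out=[]
    for i,(c,q,k) in enumerate(obs):
        if k in which:
            a=ang[i%3]+p[2];out+=list(proj(c,[p[0]+.028*np.cos(a),p[1]+.028*np.sin(a),p[3]])-q)
    return out
for w in([0],[1],[0,1]):
    r=least_squares(f,[.49,.19,-.05,.06],args=(w,),x_scale=[.01,.01,.1,.01]);print(w,r.x.round(4),np.round(r.fun,1))
for c in(A,B):
    hsv=cv2.cvtColor(c["color"],cv2.COLOR_RGB2HSV)
    m=((hsv[...,1]<40)&(hsv[...,2]>190)).astype(np.uint8)
    cs,_=cv2.findContours(m,cv2.RETR_EXTERNAL,cv2.CHAIN_APPROX_NONE)
    for k in cs:
        if 1200<cv2.contourArea(k)<9000:
            (u,v),s,a=cv2.minAreaRect(k);print("head?",round(u),round(v),np.round(s),onz(c,u,v,.125).round(4))
    m=cv2.inRange(hsv,(12,110,80),(30,255,255));cs,_=cv2.findContours(m,cv2.RETR_EXTERNAL,cv2.CHAIN_APPROX_NONE)
    for k in cs:
        if cv2.contourArea(k)>60:
            (u,v),s,a=cv2.minAreaRect(k);print("roller",round(u,1),round(v,1),np.round(s),[onz(c,u,v,z).round(4) for z in(.075,.085,.095)])
E
```

```text
[0] [ 0.4933  0.1952 -0.0956  0.0672] [ 0. -0. -0. -0. -0.  0.]
[1] [ 0.4934  0.1954 -0.0926  0.0676] [-0.  -0.2 -0.2  0.1  0.2  0.1]
[0, 1] [ 0.4934  0.1953 -0.0938  0.0676] [-0.1 -0.  -0.  -0.1 -0.   0.   0.1 -0.2 -0.1  0.2  0.2  0.1]
head? 378 406 [116.  26.] [ 0.2387 -0.0222  0.125 ]
head? 342 320 [ 67. 116.] [0.3348 0.078  0.125 ]
head? 310 143 [104.  57.] [0.5099 0.2033 0.125 ]
head? 373 51 [52. 54.] [0.6133 0.1849 0.125 ]
roller 507.6 378.6 [67. 16.] [array([ 0.3199, -0.2024,  0.075 ]), array([ 0.3247, -0.1919,  0.085 ]), array([ 0.3295, -0.1814,  0.095 ])]
roller 50.0 378.2 [17. 67.] [array([0.0569, 0.3957, 0.075 ]), array([0.0679, 0.3923, 0.085 ]), array([0.0788, 0.3888, 0.095 ])]
roller 340.6 174.5 [ 8. 39.] [array([0.488 , 0.1473, 0.075 ]), array([0.4889, 0.1496, 0.085 ]), array([0.4898, 0.1519, 0.095 ])]
roller 272.1 135.8 [ 8. 40.] [array([0.4967, 0.2417, 0.075 ]), array([0.4974, 0.2418, 0.085 ]), array([0.4981, 0.2419, 0.095 ])]
head? 404 406 [25. 63.] [0.2917 0.0741 0.125 ]
head? 198 406 [ 26. 153.] [0.2965 0.2745 0.125 ]
head? 205 344 [19. 96.] [0.3666 0.2627 0.125 ]
head? 278 158 [ 37. 130.] [0.5351 0.1917 0.125 ]
head? 286 50 [72. 71.] [0.6134 0.1842 0.125 ]
head? 493 20 [39. 44.] [0.6289 0.0379 0.125 ]
roller 506.6 377.3 [70. 20.] [array([ 0.2807, -0.0558,  0.075 ]), array([ 0.2895, -0.0484,  0.085 ]), array([ 0.2983, -0.041 ,  0.095 ])]
roller 51.1 377.0 [19. 70.] [array([0.2924, 0.4484, 0.075 ]), array([0.3008, 0.4407, 0.085 ]), array([0.3092, 0.4329, 0.095 ])]
roller 71.9 346.9 [14. 10.] [array([0.3301, 0.419 , 0.075 ]), array([0.3374, 0.4121, 0.085 ]), array([0.3447, 0.4053, 0.095 ])]
roller 324.2 201.4 [10. 50.] [array([0.4864, 0.1484, 0.075 ]), array([0.489 , 0.1496, 0.085 ]), array([0.4916, 0.1509, 0.095 ])]
roller 225.5 194.5 [10. 49.] [array([0.4954, 0.2429, 0.075 ]), array([0.4977, 0.2413, 0.085 ]), array([0.5   , 0.2398, 0.095 ])]
```

The stand fit is consistent: centre (0.4934, 0.1953), yaw about -0.092 (checked against the head and rollers), seat at about 0.069. On to the plate.

```bash
python3 -m pendant '[[[0,-1,1],0],[[0,-2.5,1],0.03],[[0,-3.5,1],0.04],[[0,-3.5,0],0.04],[[0,-3.5,0],0.04],[[0,-3.5,0],0.04],[[0,-3.5,0],0.04],[[0,-3.5,0],0.04],[[0,-3.5,0],0.04],[[0,-3.5,0],0.04],[[0,-3.5,0],0.04],[[0,-3.5,0],0.04],[[0,-3.5,-1],0.04],[[0,-2.5,-1],0.04],[[0,-1.0,-1],0.02],[[0,0,0],0],[[0,0,0],0]]' && python3 - <<'E'
from h import *
import pickle
c=ctrl.camera("wrist");pickle.dump(c,open("cp.pkl","wb"));save("plate",c["color"])
E
```

```text
time_s: 4.17
ee_pos: [0.4901, -0.2638, 0.1946]
eef_rot: [3.141, -0.0, 0.505]
force: [0.2, 0.3, -0.5]
grip_width: 0.094
grip_force: 0.0
```

View pics/plate.png

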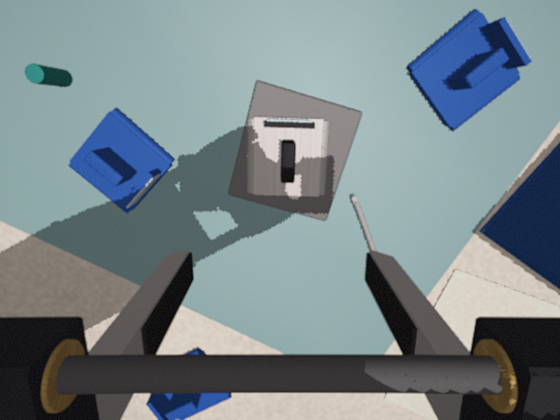

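Grip at (288,160), mirror bar at (290,124), toward image-up, which is tool +x. Everything is nearly aligned. I'll enlarge to read the edges.

```bash
python3 - <<'E'
from h import *
import pickle
c=pickle.load(open("cp.pkl","rb"));i=c["color"]
save("gripcrop",cv2.resize(cv2.convertScaleAbs(i[105:215,235:345],alpha=1.8,beta=15),(590,590),interpolation=cv2.INTER_CUBIC))
g=i.max(2);m=(g<45).astype(np.uint8);m[:110]=0;m[200:]=0;m[:,:240]=0;m[:,340:]=0
for k in cv2.findContours(m,cv2.RETR_EXTERNAL,cv2.CHAIN_APPROX_NONE)[0]:
    if cv2.contourArea(k)>30:
        print(cv2.boundingRect(k),cv2.minAreaRect(k))
E
```

```text
(281, 141, 13, 41) ((287.0, 161.0), (40.0, 12.0), 90.0)
```

View pics/gripcrop.png

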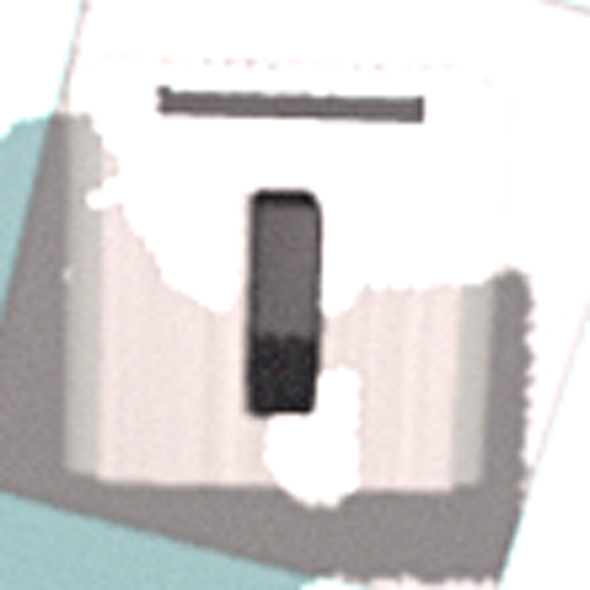

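Top face of the grip: corners about (258,203), (316,203), (250,412), (312,412) in the crop. Mirror top edge runs from (160,92) to (424,99).

```bash
python3 - <<'E'
from h import *
import pickle
c=pickle.load(open("cp.pkl","rb"));s=590/110
W=lambda x,y,z:onz(c,235+(x+.5)/s-.5,105+(y+.5)/s-.5,z)
a=W(287,203,.062);b=W(281,412,.062);print("grip",((a+b)/2).round(4),np.linalg.norm(a-b).round(4),np.arctan2(*(a-b)[1::-1]).round(3))
l=W(160,101,.052);r=W(424,109,.052);d=l-r;print("mir",((l+r)/2).round(4),np.linalg.norm(d).round(4),np.arctan2(-d[0],d[1]).round(3))
m=(l+r)/2-(a+b)/2;print(np.arctan2(m[1],m[0]).round(3),np.linalg.norm(m[:2]).round(4))
l=W(66,468,.016);r=W(484,484,.016);d=l-r;print("back edge",((l+r)/2).round(4),np.linalg.norm(d).round(4),np.arctan2(-d[0],d[1]).round(3))
print(ctrl.get_obs()["ee_pos"],ctrl.get_obs()["eef_rot"])
E
```

```text
grip [ 0.5233 -0.2552  0.062 ] 0.0379 0.483
mir [ 0.5551 -0.2393  0.052 ] 0.0479 0.475
0.463 0.0355
back edge [ 0.4866 -0.2749  0.016 ] 0.0882 0.465
[ 0.49049865 -0.26329691  0.19504367] [ 3.14055058e+00 -7.52139231e-04  5.05274516e-01]
```

```bash
python3 -m pendant '[[[0.8,0.2,-1],-0.01],[[0.8,0.2,-2],-0.01],[[0.8,0.2,-2],-0.013],[[0.9,0.2,-2],0],[[0,0,-2],0],[[0,0,-2],0],[[0,0,-1.5],0],[[0,0,-1],0],[[0,0,0],0],[[0,0,0],0]]' 0.5 25 && python3 - <<'E'
from h import *
c=ctrl.camera("wrist");save("pre",c["color"][100:400,150:450])
E
```

```text
time_s: 5.05
ee_pos: [0.5239, -0.2551, 0.0591]
eef_rot: [3.141, -0.0, 0.473]
force: [-0.1, 1.1, 0.0]
grip_width: 0.0467
grip_force: 0.0
```

View pics/pre.png

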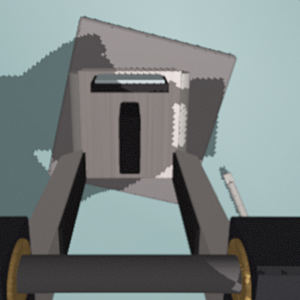

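The grip bar is centred between the fingers (crop column 130). Descend and close.

```bash
python3 -m pendant '[[[0,0,-1],0],[[0,0,-0.9],0],[[0,0,-0.5],0],[[0,0,0],0],[[0,0,0],0]]' 0.5 25 && python3 -m pendant '[[[0,0,0],0],[[0,0,0],0],[[0,0,0],0],[[0,0,0],0],[[0,0,0],0],[[0,0,0],0],[[0,0,0],0],[[0,0,0],0]]' 0 50
```

```text
time_s: 5.52
ee_pos: [0.5233, -0.2555, 0.0343]
eef_rot: [-3.141, 0.0, 0.473]
force: [0.2, -0.1, 0.3]
grip_width: 0.047
grip_force: 0.0
time_s: 6.18
ee_pos: [0.5234, -0.2556, 0.0347]
eef_rot: [3.142, -0.0, 0.473]
force: [-0.6, 0.7, 0.2]
grip_width: 0.0007
grip_force: 0.0
```

```bash
python3 - <<'E'
from h import *
import pickle
c=ctrl.camera("wrist");t=ctrl.camera("top");s=ctrl.camera("side");pickle.dump((c,t,s),open("cm.pkl","wb"))
f=lambda im,u,v,w,h:cv2.resize(im[v:v+h,u:u+w],(400,300),interpolation=cv2.INTER_CUBIC)
save("miss",np.vstack([np.hstack([f(c["color"],80,60,400,300),f(t["color"],313,168,80,60)]),np.hstack([f(s["color"],300,220,120,90),f(s["color"],180,120,280,210)])]))
E
```

```text
(no output)
```

View pics/miss.png

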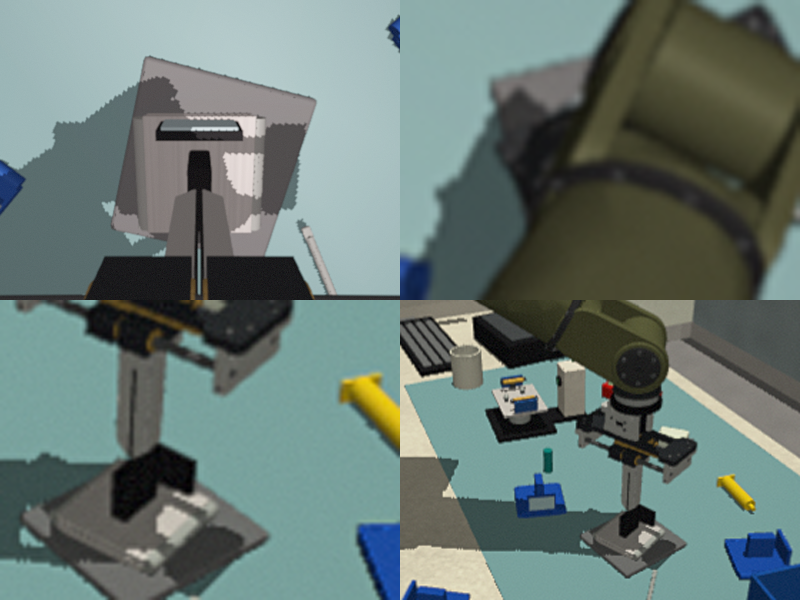

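```bash
python3 - <<'E'
from h import *
import pickle
w,t,s=pickle.load(open("cm.pkl","rb"))
p=np.array([.5234,-.2556,0])
for z in(.022,.0347,.062,.08):
    print(z,"side",proj(s,p+[0,0,z]).round(1),"wrist",proj(w,p+[0,0,z]).round(1))
u=np.array([np.cos(.472),np.sin(.472),0])
for d in(.02,-.02): print("grip end",d,"side",proj(s,p+u*d+[0,0,.062]).round(1),"side base",proj(s,p+u*d+[0,0,.022]).round(1),"wrist",proj(w,p+u*d+[0,0,.062]).round(1))
o=ctrl.get_obs();print(o["qpos"].round(3),o["grip_width"],o["force"])
E
```

```text
0.022 side [340.4 281. ] wrist [279.  236.2]
0.0347 side [340.7 276.8] wrist [279. 243.]
0.062 side [341.1 267.4] wrist [279.1 260.2]
0.08 side [341.5 261.1] wrist [279.1 274.2]
grip end 0.02 side [346.  263.3] side base [345.3 276.9] wrist [279.1 226.8]
grip end -0.02 side [336.1 271.5] side base [335.5 285.3] wrist [279.  291.8]
[-0.517  0.512  1.557  0.     1.072  0.581] 0.0003532979097796697 [ 0.87104079  1.13317968 -0.9210908 ]
```

```bash
python3 - <<'E'
from h import *
import pickle
w,_,s=pickle.load(open("cm.pkl","rb"))
p=np.array([.5234,-.2556,0]);n=np.array([-np.sin(.473),np.cos(.473),0]);u=np.array([np.cos(.473),np.sin(.473),0])
for z in(.0347,.045,.055,.065):
    print(z,[proj(w,p+n*d+u*e+[0,0,z]).round(0) for d in(.047,-.047) for e in(.008,-.008)])
g=w["color"].max(2)
print(g[200:300,280][::2]); 
save("misscrop",cv2.resize(cv2.convertScaleAbs(w["color"][190:310,220:340],alpha=1.6,beta=10),(590,590),interpolation=cv2.INTER_CUBIC))
E
```

```text
0.0347 [array([205., 231.]), array([207., 255.]), array([353., 231.]), array([352., 255.])]
0.045 [array([202., 237.]), array([203., 261.]), array([356., 237.]), array([355., 261.])]
0.055 [array([198., 243.]), array([200., 268.]), array([360., 243.]), array([358., 268.])]
0.065 [array([194., 249.]), array([196., 275.]), array([364., 249.]), array([362., 275.])]
[ 61 139 138 138 137  78  16  13  21  18  16  20  23  19  24  26  23  30
  25  27  22  25  29  24  14  19  23  17  26  21  20  21  25  14  23  16
  21  25  22  26  20  21  22  24  25  22  36  35  46  43]
```

View pics/misscrop.png

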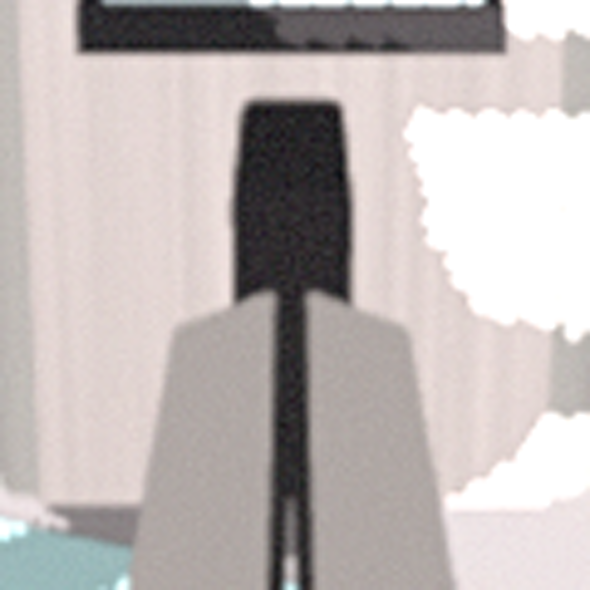

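The fingertips actually end at z≈0.065: both the wrist view (tip row 249) and the side view (342,266) agree, about 30 mm above the reported TCP. So the fingers closed above the grip and nothing was touched. I also see I've viewed 11 pictures, one over the limit of 10, so from here I'll only use numbers. I'll open and go about 2.8 cm lower.

```bash
python3 -m pendant '[[[0,0,0.5],0],[[0,0,0],0],[[0,0,0],0],[[0,0,0],0],[[0,0,0],0],[[0,0,0],0]]' 0.5 25 && python3 -m pendant '[[[0,0,-0.8],0],[[0,0,-0.8],0],[[0,0,-0.8],0],[[0,0,-0.5],0],[[0,0,-0.3],0],[[0,0,0],0],[[0,0,0],0]]' && python3 - <<'E'
from h import *
w=ctrl.camera("wrist");g=w["color"].astype(int)
# finger tips: rows where fingers' light-grey/dark boundary appears, print brightness profile columns across row 262
for r in(250,262,275): print(r,g[r,180:380:4].max(1))
E
```

```text
time_s: 6.83
ee_pos: [0.5234, -0.2555, 0.0396]
eef_rot: [-3.141, 0.0, 0.473]
force: [0.3, 0.3, -0.2]
grip_width: 0.037
grip_force: 0.0
time_s: 7.42
ee_pos: [0.5234, -0.2556, 0.0075]
eef_rot: [-3.141, 0.0, 0.473]
force: [0.8, 0.3, -0.1]
grip_width: 0.0468
grip_force: 0.0
250 [119 118 117  81  85  86  87  96 119 119 141 145 126 120 141 142 141 143
 144 139 144 144  24  30  24  24  28  26  37 147 139 146 142 144 142 142
 147 120 142 146 124 199 181  84  85  87  87  84  88  86]
262 [117 118 114  83  86  87  86 106 109 111 110 108 102  23 130 141 143 144
 143 139 142 145  24  27  28  28  26  22  36 144 140 146 141 142 144 142
  20  64 110 111 112 110 109  84  86  88  84  83  85  83]
275 [117 115  79  84  86  88 110 109 111 110 111  98  26  23 100 140 140 143
 143 140 141 143  25  26  26  29  26  30  53 145 138 144 141 142 141 141
  16  25  54 109 109 111 109 109 106  86  85  85  80 119]
```

```bash
python3 -m pendant '[[[0,0,0],0],[[0,0,0],0],[[0,0,0],0],[[0,0,0],0],[[0,0,0],0],[[0,0,0],0],[[0,0,0],0],[[0,0,0],0]]' 0 50
```

```text
time_s: 8.13
ee_pos: [0.5234, -0.2556, 0.0077]
eef_rot: [3.142, -0.0, 0.473]
force: [0.6, 0.4, -0.4]
grip_width: 0.0135
grip_force: 50.0
```

Gripped: width 13.5 mm, 50 N. Plate underside is ee_z + 2.3 mm. Lift and carry.

```bash
python3 -m pendant '[[[0,0,0.5],0],[[0,0,1],0],[[0,0,1.5],0],[[0,0,2],0],[[0,0,2],0],[[0,0,2],0],[[0,0,2],0],[[0,0,1],0],[[0,0,0.5],0],[[0,0,0],0],[[0,0,0],0]]' && python3 -m pendant '[[[0,1,0],0],[[-0.1,2,0],-0.025],[[-0.2,2.8,0],-0.035],[[-0.2,2.8,0],-0.035],[[-0.2,2.8,0],-0.035],[[-0.2,2.8,0],-0.035],[[-0.2,2.8,0],-0.035],[[-0.2,2.8,0],-0.035],[[-0.2,2.8,0],-0.035],[[-0.2,2.8,0],-0.035],[[-0.2,2.8,0],-0.035],[[-0.2,2.8,0],-0.035],[[-0.2,2.8,0],-0.035],[[-0.2,2.8,0],-0.035],[[-0.2,2.8,0],-0.035],[[-0.2,2.8,0],-0.035],[[-0.1,2,0],-0.03],[[0,0.9,0],-0.02],[[0,0,0],0],[[0,0,0],0]]'
```

```text
time_s: 9.05
ee_pos: [0.5231, -0.2554, 0.1318]
eef_rot: [-3.141, 0.001, 0.473]
force: [-0.3, -0.2, -3.5]
grip_width: 0.0138
grip_force: 50.0
time_s: 10.72
ee_pos: [0.4927, 0.1957, 0.1318]
eef_rot: [3.141, 0.001, -0.09]
force: [0.2, -0.3, -3.4]
grip_width: 0.0135
grip_force: 50.0
```

```bash
python3 - <<'E'
from h import *
import pickle
w,_,_=pickle.load(open("cm.pkl","rb"))
p=np.array([.5234,-.2556]);u=np.array([np.cos(.473),np.sin(.473)]);n=np.array([-u[1],u[0]])
for uv in[(279.5,210.3),(270,210.5),(289,210.5)]:
    q=onz(w,*uv,.022)[:2]-p;print((q@u).round(4),(q@n).round(4))
# now: same feature in the present wrist view (grip front foot), held plate
c=ctrl.camera("wrist");g=c["color"].max(2)
print(g[195:225,280])
o=ctrl.get_obs();e=o["ee_pos"];y=o["eef_rot"][2];u=np.array([np.cos(y),np.sin(y)])
for r in(203,205,207,209,211):print(r,((onz(c,280,r,e[2]+.0023+.012)[:2]-e[:2])@u).round(4))
print(e,y,o["force"],o["moment"])
E
```

```text
0.0182 -0.0003
0.0181 0.006
0.0181 -0.0066
[114 110 123 177 211 185 122  61  45  47  41  34  35  29  24  25  19  16
  46 100 127 135 135 133 134 135 131  93  34  13]
203 0.0298
205 0.0286
207 0.0274
209 0.0262
211 0.025
[0.49291315 0.19509129 0.13200279] -0.09125273144595103 [ 0.89925433 -1.0139804  -2.87887554] [-0.01347326  0.10619292  0.01193269]
```

```bash
python3 -m pendant '[[[0.04,0,-0.4],0],[[0.04,0,-0.6],0],[[0,0,-0.6],0],[[0,0,-0.6],0],[[0,0,-0.6],0],[[0,0,-0.4],0],[[0,0,-0.2],0],[[0,0,-0.1],0],[[0,0,-0.1],0],[[0,0,-0.1],0],[[0,0,-0.1],0],[[0,0,-0.1],0],[[0,0,-0.1],0],[[0,0,0],0],[[0,0,0],0]]'; python3 -m pendant '[[[0,0,-0.1],0],[[0,0,-0.1],0],[[0,0,-0.1],0],[[0,0,0],0],[[0,0,0],0]]'
```

```text
time_s: 12.02
ee_pos: [0.4942, 0.1954, 0.0926]
eef_rot: [3.142, 0.0, -0.092]
force: [0.1, -0.5, -3.0]
grip_width: 0.0133
grip_force: 50.0
time_s: 12.43
ee_pos: [0.4942, 0.1954, 0.0896]
eef_rot: [3.142, 0.0, -0.092]
force: [0.5, 0.3, -3.1]
grip_width: 0.0136
grip_force: 50.0
```

```bash
for i in 1; do :; done; python3 -m pendant '[[[0,0,-0.1],0],[[0,0,-0.1],0],[[0,0,-0.1],0],[[0,0,0],0],[[0,0,0],0]]'; python3 -m pendant '[[[0,0,-0.1],0],[[0,0,-0.1],0],[[0,0,-0.1],0],[[0,0,0],0],[[0,0,0],0]]'
```

```text
time_s: 12.85
ee_pos: [0.4942, 0.1954, 0.0866]
eef_rot: [3.142, 0.0, -0.092]
force: [0.0, -0.1, -3.5]
grip_width: 0.0137
grip_force: 50.0
time_s: 13.27
ee_pos: [0.4942, 0.1954, 0.0836]
eef_rot: [3.142, 0.0, -0.092]
force: [1.0, 0.6, -3.7]
grip_width: 0.0136
grip_force: 50.0
```

```bash
python3 -m pendant '[[[0,0,-0.1],0],[[0,0,-0.1],0],[[0,0,0],0],[[0,0,0],0]]'; python3 -m pendant '[[[0,0,-0.1],0],[[0,0,-0.1],0],[[0,0,0],0],[[0,0,0],0]]'
```

```text
time_s: 13.6
ee_pos: [0.4945, 0.1953, 0.0822]
eef_rot: [-3.142, -0.001, -0.092]
force: [-2.0, -2.5, 4.5]
grip_width: 0.0133
grip_force: 50.0
time_s: 13.93
ee_pos: [0.4945, 0.1956, 0.0803]
eef_rot: [-3.141, -0.001, -0.092]
force: [-2.6, -0.8, 4.3]
grip_width: 0.0133
grip_force: 50.0
```

Rods are on the rollers at ee ≈ 0.083, so expect the over-centre point at about 0.076 and the seat at about 0.069. Push on gently.

```bash
python3 -m pendant '[[[0,0,-0.1],0],[[0,0,-0.1],0],[[0,0,0],0]]'; python3 -m pendant '[[[0,0,-0.1],0],[[0,0,-0.05],0],[[0,0,0],0]]'
```

```text
time_s: 14.18
ee_pos: [0.4944, 0.1955, 0.0778]
eef_rot: [-3.141, -0.001, -0.092]
force: [-1.2, -1.6, 2.9]
grip_width: 0.0134
grip_force: 50.0
time_s: 14.43
ee_pos: [0.4943, 0.1954, 0.0759]
eef_rot: [3.142, -0.0, -0.092]
force: [1.2, -1.2, -1.2]
grip_width: 0.0138
grip_force: 50.0
```

```bash
python3 -m pendant '[[[0,0,-0.05],0],[[0,0,-0.05],0],[[0,0,0],0]]'; python3 -m pendant '[[[0,0,-0.05],0],[[0,0,-0.05],0],[[0,0,0],0]]';  python3 -m pendant '[[[0,0,-0.05],0],[[0,0,-0.05],0],[[0,0,0],0]]'
```

```text
time_s: 14.68
ee_pos: [0.4942, 0.1954, 0.0748]
eef_rot: [3.141, 0.0, -0.092]
force: [2.4, -0.7, -3.2]
grip_width: 0.0137
grip_force: 50.0
time_s: 14.93
ee_pos: [0.4942, 0.1953, 0.0739]
eef_rot: [3.141, 0.0, -0.092]
force: [3.4, -1.7, -5.5]
grip_width: 0.0137
grip_force: 50.0
time_s: 15.18
ee_pos: [0.4942, 0.1954, 0.0729]
eef_rot: [3.141, 0.0, -0.092]
force: [2.8, -0.6, -7.3]
grip_width: 0.0138
grip_force: 50.0
```

```bash
python3 -m pendant '[[[0,0,-0.05],0],[[0,0,-0.05],0],[[0,0,0],0]]'; python3 -m pendant '[[[0,0,-0.05],0],[[0,0,-0.03],0],[[0,0,0],0]]'
```

```text
time_s: 15.43
ee_pos: [0.4941, 0.1954, 0.0719]
eef_rot: [3.141, 0.0, -0.092]
force: [3.2, -0.9, -8.2]
grip_width: 0.0136
grip_force: 50.0
time_s: 15.68
ee_pos: [0.4941, 0.1954, 0.0711]
eef_rot: [3.141, 0.0, -0.092]
force: [4.5, -1.1, -9.0]
grip_width: 0.0136
grip_force: 50.0
```

```bash
python3 -m pendant '[[[0,0,-0.03],0],[[0,0,-0.03],0],[[0,0,0],0]]'
```

```text
time_s: 15.93
ee_pos: [0.4941, 0.1954, 0.0705]
eef_rot: [3.141, 0.0, -0.092]
force: [3.9, -1.2, -9.6]
grip_width: 0.0138
grip_force: 50.0
```

```bash
python3 -m pendant '[[[0,0,-0.03],0],[[0,0,-0.02],0],[[0,0,0],0]]'; python3 -m pendant '[[[0,0,-0.03],0],[[0,0,0],0],[[0,0,0],0]]'
```

```text
time_s: 16.18
ee_pos: [0.4941, 0.1954, 0.0701]
eef_rot: [3.142, 0.0, -0.092]
force: [4.1, -0.5, -10.2]
grip_width: 0.0134
grip_force: 50.0
time_s: 16.43
ee_pos: [0.4941, 0.1954, 0.0698]
eef_rot: [3.141, 0.0, -0.092]
force: [3.7, -1.7, -11.3]
grip_width: 0.0135
grip_force: 50.0
```

```bash
python3 -m pendant '[[[0,0,-0.03],0],[[0,0,0],0],[[0,0,0],0]]'
```

```text
time_s: 16.68
ee_pos: [0.4942, 0.1954, 0.0695]
eef_rot: [3.142, 0.0, -0.092]
force: [4.3, -2.2, -11.6]
grip_width: 0.0137
grip_force: 50.0
```

```bash
python3 -m pendant '[[[0,0,-0.03],0],[[0,0,0],0],[[0,0,0],0]]'; python3 -m pendant '[[[0,0,-0.03],0],[[0,0,0],0],[[0,0,0],0]]'
```

```text
time_s: 16.93
ee_pos: [0.4942, 0.1954, 0.0693]
eef_rot: [3.142, 0.0, -0.092]
force: [2.4, -1.3, -10.9]
grip_width: 0.0137
grip_force: 50.0
time_s: 17.18
ee_pos: [0.4942, 0.1954, 0.0692]
eef_rot: [-3.142, -0.0, -0.092]
force: [1.3, -2.4, -7.2]
grip_width: 0.0135
grip_force: 50.0
```

```bash
python3 -m pendant '[[[0,0,-0.03],0],[[0,0,0],0],[[0,0,0],0]]'
```

```text
time_s: 17.43
ee_pos: [0.4943, 0.1955, 0.0691]
eef_rot: [-3.142, -0.0, -0.092]
force: [0.4, -2.1, -3.0]
grip_width: 0.0138
grip_force: 50.0
```

The pull is turning back into a push: the balls are found at ee 0.069, right where they were expected. Ease a touch more until the hand force is about +2 N.

```bash
python3 -m pendant '[[[0,0,-0.03],0],[[0,0,0],0],[[0,0,0],0]]'; python3 -m pendant '[[[0,0,-0.02],0],[[0,0,0],0],[[0,0,0],0],[[0,0,0],0]]'; python3 -c "
from station import ctrl;o=ctrl.get_obs();print(o['moment'])"
```

```text
time_s: 17.68
ee_pos: [0.4944, 0.1955, 0.0689]
eef_rot: [-3.141, -0.001, -0.092]
force: [-2.1, -3.0, 4.0]
grip_width: 0.0137
grip_force: 50.0
time_s: 18.02
ee_pos: [0.4944, 0.1955, 0.0688]
eef_rot: [-3.141, -0.001, -0.092]
force: [-3.1, -3.1, 5.9]
grip_width: 0.0132
grip_force: 50.0
[-0.75081652  0.77207466 -0.01174036]
```

```bash
python3 -m pendant '[[[0,0,0.01],0],[[0,0,0],0],[[0,0,0],0]]' 0 15; python3 -m pendant '[[[0,0,0],0],[[0,0,0],0],[[0,0,0],0],[[0,0,0],0],[[0,0,0],0],[[0,0,0],0]]' 0.4 15; python3 -c "
from station import ctrl;o=ctrl.get_obs();print(o['moment'])"
```

```text
time_s: 18.27
ee_pos: [0.4945, 0.1955, 0.0688]
eef_rot: [-3.141, -0.001, -0.092]
force: [-2.3, -3.3, 5.7]
grip_width: 0.0139
grip_force: 15.0
time_s: 18.77
ee_pos: [0.4942, 0.1955, 0.0683]
eef_rot: [-3.142, 0.0, -0.092]
force: [-0.6, 0.1, -0.5]
grip_width: 0.0376
grip_force: 0.0
[-0.01165164  0.13986248 -0.01267046]
```

Released and free. Rise straight up, then check the plate numerically from the wrist camera.

```bash
python3 -m pendant '[[[0,0,0.3],0],[[0,0,1],0],[[0,0,1.5],0],[[0,0,1.5],0],[[0,0,2],0],[[0,0,2],0],[[0,0,2],0],[[0,0,2],0],[[0,0,1.5],0],[[0,0,1],0],[[0,0,0],0],[[0,0,0],0]]' && python3 - <<'E'
from h import *
c=ctrl.camera("wrist");save("end",c["color"])
s=np.array([.4934,.1953]);y=-.092;u=np.array([np.cos(y),np.sin(y)]);n=np.array([-u[1],u[0]]);z0=.0711
g=c["color"].max(2)
m=(g<45).astype(np.uint8);m[270:]=0
for k in cv2.findContours(m,cv2.RETR_EXTERNAL,cv2.CHAIN_APPROX_NONE)[0]:
    if cv2.contourArea(k)>100:
        (a,b),sz,an=cv2.minAreaRect(k);q=onz(c,a,b,z0+.045)[:2]-s;print((round(a),round(b)),np.round(sz),round(an,1),"in stand",(q@u).round(4),(q@n).round(4))
for nm,p in(("grip",0),("mirror",.038)):
    print(nm,proj(c,[*(s+u*p),z0+(.052 if p==0 else .042)]).round(1))
for e in(.02,-.02):print(e,[proj(c,[*(s+u*e+n*d),z0+.052]).round(1) for d in(.007,-.007)])
E
```

```text
time_s: 19.77
ee_pos: [0.4942, 0.1954, 0.2164]
eef_rot: [-3.141, -0.0, -0.092]
force: [0.0, 0.3, -0.9]
grip_width: 0.037
grip_force: 0.0
(6, 250) [11. 37.] 0.0 in stand -0.0448 0.2566
(278, 202) [47. 13.] 90.0 in stand 0.0026 0.0007
(270, 102) [12. 31.] 90.0 in stand 0.089 0.0083
(16, 101) [32. 94.] 0.0 in stand 0.0889 0.2193
grip [279.3 206.2]
mirror [279.3 162.1]
0.02 [array([271.4, 184.3]), array([287.3, 184.2])]
-0.02 [array([271.6, 227.5]), array([287. , 227.5])]
```

The grip sits where the seated pose predicts, to within 1–2 px, aligned with the stand and mirror side to the head. Handing in.

```bash
python3 -c "
from station import ctrl;print(ctrl.hand_in())"
```

```text
the job is handed in; nothing more can be done
None
```

I seated the mirror plate on the three balls with the mirror facing the sensor head, released it and handed the job in at about 20 s; no verdict came back, the bystanders were not re-checked, my first grasp closed on empty air before the second held, and I viewed 11 pictures where 10 were allowed.

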